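Hold the narrow sensor stick in the tester's slot

TASK

First press the black plunger on the tester's top fully down to its stop for a moment, to start the tester, and let it spring back. Then take the sensor stick with the narrower blade from its stand by its grip head, lower the blade upright through the slot in the tester's top, and finish holding it still in the gripper with about half of the blade's length below the top surface, not let go, not bottomed out and not leaning hard on the slot. Leave the wider stick and the other things on the mat alone.

Things in the scene. Friction and masses are not known exactly. Their poses are not given: they have to be found in the camera images.
- tester: white hollow plastic box with a grey top plate, fixed to the table, 150 mm along its x, 250 mm along its y, 110 mm high; the origin is the centre of its underside. The slot is in the +y half of the top, the plunger in the -y half. The +x side (away from the robot at yaw 0) has a clear pane below the slot. Four screw heads in the top's corners stand 1.5 mm proud. Inside it is empty, with a floor 4 mm above the table.
- slot (a point): centre of the slot's mouth, at the level of the top plate's upper surface (110 mm above the table); axes as the tester's. The slot is a rectangular hole through the 8 mm plate, 14 mm along its x and 44 mm along its y (the long way), with a 2 mm chamfer round the mouth; the middle of it lies 55 mm to +y of the tester's origin.
- plunger (a joint): travel of the spring plunger in m: 0 when up, 0.012 pressed down to its stop. It needs about 4 N to start moving and 9 N at the stop, and springs back by itself.
- plunger_top (a point): centre of the flat top of the plunger's black round head (36 mm across, 12 mm thick, on a 12 mm steel stem), 148 mm above the table when up; it moves down with the plunger. It lies 70 mm to -y of the tester's origin; under it a dark steel collar, 42 mm across at its foot, stands 12 mm out of the top plate.
- narrow_stick: the stick to use: white plastic, about 90 g, 120 mm tall, standing upright in its stand. The origin is the centre of the underside of its blade, z up along the stick. The blade is 12 mm thick along x, 40 mm wide along y and 80 mm long, and its lowest 12 mm taper to 6 by 34 mm; both faces carry a flat dark circuit board. On top is the grip head, 24 mm along x, 40 mm along y, 40 mm tall, its middle 100 mm above the origin; grip it across x. The head is too thick for the slot.
- narrow_stand: black block, fixed to the table, 70 mm along x, 100 mm along y, 30 mm high, origin at the centre of its underside, with a 15 by 43 mm pocket 25 mm deep in which the narrow stick stands loosely, its underside 5 mm above the table (3 mm of play in all each way).
- wide_stick: the other stick, to be left alone: the same material, height and grip head, but its blade is 60 mm wide along y and does not fit the slot. Origin and axes as the narrow stick's.
- wide_stand: black block like the other stand, same outer size, with the wider stick in its 63 mm pocket; either stand can be the nearer one.
- servo: bystander: small black servo motor with a white arm, 54 mm over its ears, 20 mm wide, 42 mm high, origin at the centre of its underside
- screwdriver: bystander: screwdriver with a black handle, about 200 mm long, lying on the mat beyond the tester and stands
- tape_roll: bystander: grey tape roll, 70 mm across and 20 mm high, lying flat, origin at the centre of its underside
There are look-alikes about, which are no part of the job. What is shaped like the narrow_stick but green or turquoise is not meant.

How it is judged:
On the way, in this order (a step that is already met when the one before it is completed fails the run):
1. the plunger is pressed down to its stop (value of joint plunger above 0.0105 m), for 0.1 s.
2. the plunger is up again and the narrow stick has been lifted out of its stand (value of joint plunger below 0.004 m and height (world z) of narrow_stick above 0.04 m and contact force between the fingers and narrow_stick above 1 N), for 0.1 s.
At the end, for the whole second after the job is handed in: The narrow stick is upright (within 7 degrees) in the slot with 25 to 55 mm of its 80 mm blade below the tester's top surface, still (under 20 mm/s), held by the fingers (over 2 N), touching the tester with less than 15 N, and the plunger is up (z of narrow_stick in the frame of slot between -0.055 and -0.025 m and x of narrow_stick in the frame of slot between -0.007 and 0.007 m and y of narrow_stick in the frame of slot between -0.009 and 0.009 m and angle between narrow_stick's own z axis and vertical below 0.12 rad and contact force between the fingers and narrow_stick above 2 N and contact force between narrow_stick and tester below 15 N and linear speed of narrow_stick below 0.02 m/s and value of joint plunger below 0.004 m); the arm keeps its last pose, push and grip.
It fails at once if the wider stick is moved by more than 20 mm (distance of wide_stick from where it was at the start of the episode above 0.02 m).
It fails at once if the servo is moved by more than 30 mm (distance of servo from where it was at the start of the episode above 0.03 m).
It fails at once if the screwdriver is moved by more than 30 mm (distance of screwdriver from where it was at the start of the episode above 0.03 m).
It fails at once if the tape roll is moved by more than 30 mm (distance of tape_roll from where it was at the start of the episode above 0.03 m).
It also fails if it takes over 54 s, if anything falls off the work surface, if the arm or the gripper's body presses on something with over 40 N, if the wrist force passes 120 N, or if a joint passes its speed limit or range.

ROBOT

A 6-joint arm with a two-finger parallel gripper is mounted at the origin on the work surface. World frame = base frame: x ahead of the robot, y to its left, z up, the work surface at z = 0. Lengths are in m, angles in rad, forces in N, time in s.
With the tool pointing down it reaches from about 0.275 to 0.85 m from the base axis. Payload 19 kg.
Tool frame: the origin (TCP) lies between the finger pads; the fingertips stand 17 mm ahead of it and the grasp point (between the pads) lies 2 mm behind it; x points along the fingers, z is the direction in which the jaws open and shut, and the axes are right-handed (so a half turn about x gives the same grasp; the last joint's range is limited). The gripper opens to 85 mm and grips with 20 to 120 N. Pads are 22 mm wide; open, the fingers measure 114 mm over their backs; the gripper's body (76 mm by 85 mm) begins 54 mm behind the grasp point. The pads swing forward as they close: fully open they stand 13 mm farther back than shut.
Start: joints at [-1.482, 0.15, 1.437, -0, 1.554, -0.134], TCP at [0.127, -0.561, 0.248] pointing down, gripper open.
Joint ranges: [-2.8, 2.8], [-0.68, 2.1], [0.12, 2.68], [-1.39, 4.53], [0.16, 2.79], [-2.81, 2.81]. Speed limits (rad/s): [1.89, 1.89, 2.22, 3.01, 3.01, 3.01].

INTERFACE

Orientations are given as [roll, pitch, yaw] about the fixed x, y, z axes, in that order (R = Rz(yaw) Ry(pitch) Rx(roll)).
In Python, from station import telemetry, vision, bot gives the robot as it stands. The module is installed in compiled form; this text tells all that it offers.
- The arm moves only by the tool send_rows, never from a script. Its argument "steps" is a list of rows, each a list of 7 numbers: the turn, a rotation vector about the tool's x, y, z in rad, then the shift along the tool's x, y, z in cm, then the closure, from -1 (fully open) to 1 (shut). In form: [[wx, wy, wz, tx, ty, tz, claw], ...]. A call has 1 to 5 rows; each row shifts and turns the commanded pose from where the row before left it, along the tool's axes as they then stand; what a row does not reach is not made up. A row lasts 1/8 s, in which the tool goes at most 62.5 mm and 10.7 degrees, less where a joint would pass 70% of its speed; a pose out of reach is approached as far as the arm can. A call is refused whole if a number of a shift passes 6.25 or a number of a turn 0.188, either way. A call with a gripper value outside its range is refused whole. The fingers move at their own pace and stop on an object; "newtons" is the grip in N (left out, the last holds). Time passes only in rows, so rows that do not move let the fingers close. It gives the time, the measured TCP pose, the force and the opening at its end, in the units of the state.
- telemetry.sense(): the state, without advancing time (a new reading comes with each control period).
- vision.snapshot(name): name is "scene" or "top"; returns the picture (480x640x3 uint8, red, green, blue); there is no depth.
- vision.camera_params(name): a dict with "fx", "fy", "cx", "cy" (pixels), "eye" and "rotation" of the camera in the world. Camera axes: x right, y down, z forward; pixel columns grow to the right and rows downward; lengths in m; the calibration is good to about 2 mm. A picture is of the moment at which its call begins. camera_params takes no time and is no camera call.
- bot.hand_in(): hands the job in, once; it reports no verdict.
The state is a dict: "time": time; "joint_positions": joint angles; "joint_velocities": joint speeds; "joint_torque": joint torques, N m; "ee_pos": TCP position; "eef_rot": TCP orientation; "wrist_force": force on the tool from outside, world axes, zero at the start; "wrist_torque": the same for the moment, N m; "finger_gap": opening from 0.0 (shut) to 1.0 (fully open).
Only numpy, scipy, OpenCV 4.12 (cv2) and the standard library are available. Lean on these libraries where they do the work, as an engineer would, in place of code of your own. Each camera call takes 0.05 s, during which the arm holds its last target.

## Working session

There is one attempt and no reset: what is moved stays moved. The work goes in short steps, Python scripts to look and compute and a tool call to move; the robot and the scene stay as the last step left them, time stands still between calls to the robot, and variables do not carry over. Pictures are saved under pics/ and viewed, and the job is handed in when it is done.

Besides the shell and the picture viewer there is one more tool, called after "Emit:" as name([rows], argument=value, ...), one row to a line, values as JSON. send_rows: Moves the arm, as the interface text tells. Its arguments: {"type":"object","properties":{"steps":{"type":"array"},"newtons":{"type":"number"}},"required":["steps"]}

```bash
mkdir -p pics
python3 - <<'E'
from station import telemetry, vision, bot
import cv2
print(telemetry.sense())
for n in("scene","top"):
    p=vision.camera_params(n);print(n,p)
    cv2.imwrite(f"pics/{n}0.png",vision.snapshot(n)[:,:,::-1])
E
```

```text
{'time': 0.0, 'joint_positions': array([-1.48200194e+00,  1.50987713e-01,  1.43799330e+00, -1.87632928e-05,
        1.55381279e+00, -1.34018424e-01]), 'joint_velocities': array([-8.67994945e-04,  9.04101474e-04,  1.33562378e-03, -5.83666112e-04,
        1.37734175e-03, -9.34350516e-06]), 'joint_torque': array([ 7.64571450e-05, -7.13053179e+01, -5.70872140e+01, -1.67694666e-04,
        8.99247068e-03, -3.19136188e-05]), 'ee_pos': array([ 0.12700518, -0.5605753 ,  0.24769326]), 'eef_rot': array([3.02319143, 1.56959503, 1.67520824]), 'wrist_force': array([ 0.08211262,  0.13254755, -0.38649136]), 'wrist_torque': array([ 0.00779107,  0.03748312, -0.02085506]), 'finger_gap': 1.0012232795692417}
scene {'fx': 501.3531289498204, 'fy': 501.3531289498204, 'cx': 316.07830733714064, 'cy': 238.3413064286579, 'eye': array([ 1.39919066, -0.37117597,  0.72616055]), 'rotation': array([-2.17092934,  0.00517039,  1.12336785])}
top {'fx': 590.4359275819772, 'fy': 590.4359275819772, 'cx': 324.01922072278865, 'cy': 231.95830074138124, 'eye': array([ 0.3895263 , -0.01891683,  1.42695915]), 'rotation': array([-2.97260017,  0.02158143, -1.55088545])}
```

View pics/scene0.png

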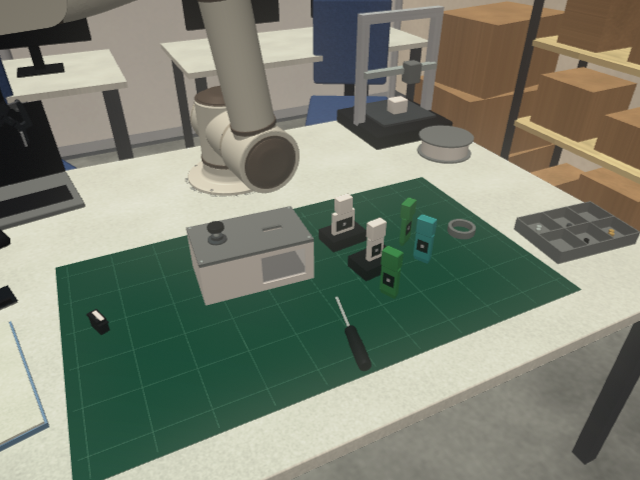

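View pics/top0.png

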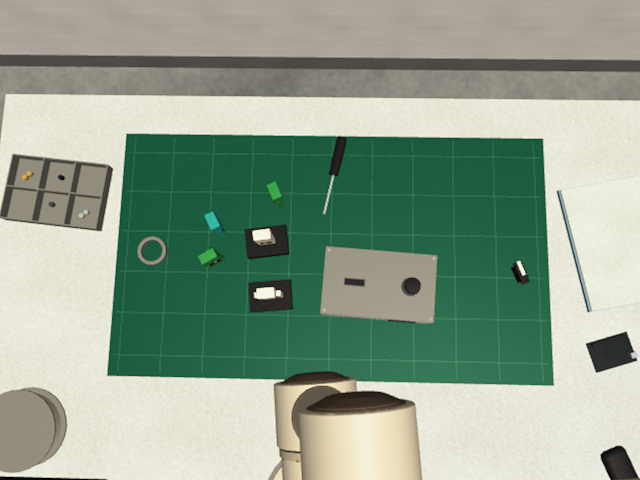

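```bash
cat > h.py <<'E'
import numpy as np, cv2
from station import telemetry, vision, bot
from scipy.spatial.transform import Rotation as R
def cam(n):
    p=vision.camera_params(n); return p,R.from_euler('xyz',p['rotation']).as_matrix()
def proj(n,P):
    p,M=cam(n); c=(np.atleast_2d(P)-p['eye'])@M
    return np.c_[p['fx']*c[:,0]/c[:,2]+p['cx'],p['fy']*c[:,1]/c[:,2]+p['cy']]
def ray(n,uv,z):
    p,M=cam(n); uv=np.atleast_2d(uv).astype(float)
    d=np.c_[(uv[:,0]-p['cx'])/p['fx'],(uv[:,1]-p['cy'])/p['fy'],np.ones(len(uv))]@M.T
    return p['eye']+d*((z-p['eye'][2])/d[:,2])[:,None]
E
python3 - <<'E'
from h import *
for n in("scene","top"):
    print(n,proj(n,[[0,0,0],[.127,-.561,.248],[.3895,0,0]]))
s=telemetry.sense()
print(R.from_euler('xyz',s['eef_rot']).as_matrix().round(3))
print(ray("top",[[328,247],[437,256],[434,323],[321,315]],.11),ray("top",[[354,282]],.11),ray("top",[[412,286]],.148))
for n,b in(("scene",(170,170,490,310)),("top",(180,160,460,340))):
    im=cv2.imread(f"pics/{n}0.png")[b[1]:b[3],b[0]:b[2]]
    f=800/(b[2]-b[0]);f=min(f,600/(b[3]-b[1]))
    cv2.imwrite(f"pics/{n}0c.png",cv2.resize(im,None,fx=f,fy=f,interpolation=cv2.INTER_CUBIC));print(f)
E
```

```text
scene [[231.60588456 174.20720181]
 [  2.84183384 149.61269329]
 [277.94016064 236.37069425]]
top [[325.83760417 506.42451478]
 [624.48013132 480.88844508]
 [329.0071685  332.54919521]]
[[-0.     0.975  0.221]
 [ 0.001  0.221 -0.975]
 [-1.     0.    -0.001]]
[[ 0.57943932  0.00432387  0.11      ]
 [ 0.56319254 -0.2400225   0.11      ]
 [ 0.4147659  -0.23165934  0.11      ]
 [ 0.42738384  0.01694567  0.11      ]] [[ 0.50164276 -0.05509454  0.11      ]] [[ 0.49203992 -0.17913919  0.148     ]]
2.5
2.857142857142857
```

View pics/scene0c.png

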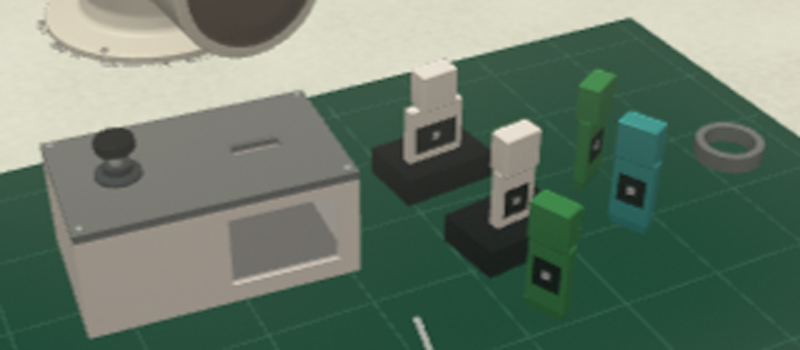

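View pics/top0c.png

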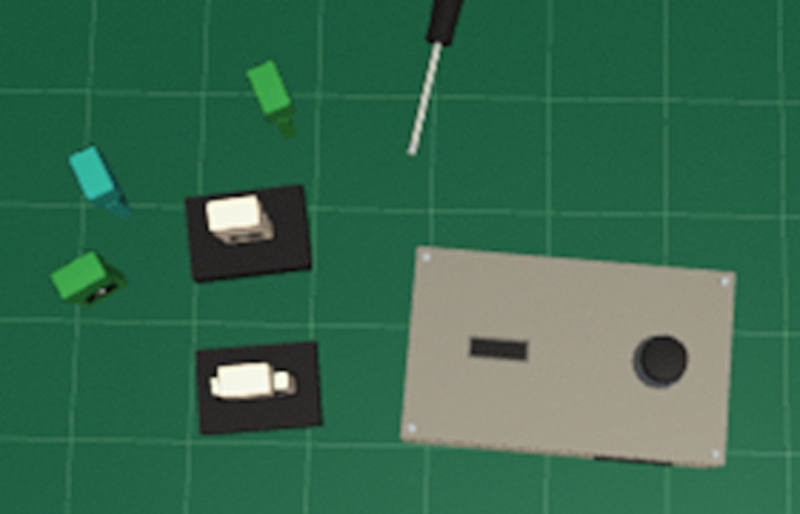

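Run:
```python
from h import *
def crop(n,b,f,o):
    im=cv2.imread(f"pics/{n}0.png")[b[1]:b[3],b[0]:b[2]]
    cv2.imwrite(o,cv2.resize(im,None,fx=f,fy=f,interpolation=cv2.INTER_CUBIC))
crop("top",(310,235,450,335),5.7,"pics/a.png")
crop("top",(235,215,305,320),5.7,"pics/b.png")
crop("scene",(180,190,330,305),5.3,"pics/c.png")
crop("scene",(310,180,440,305),4.8,"pics/d.png")
im=cv2.imread("pics/top0.png").astype(int)
sub=im[235:335,310:450]
m=((sub.min(2)>80)).astype(np.uint8); m=cv2.morphologyEx(m,cv2.MORPH_CLOSE,np.ones((25,25)))
c=max(cv2.findContours(m,0,2)[0],key=cv2.contourArea); r=cv2.minAreaRect(c);print(r); bp=cv2.boxPoints(r)+[310,235]; print(bp)
W=ray("top",bp,.11);print(W, W.mean(0))
e=np.linalg.norm(np.roll(W,-1,0)-W,axis=1);print(e)
```

```text
((66.68682098388672, 49.43195343017578), (131.69773864746094, 84.36459350585938), 11.415838241577148)
[[303.79159927 312.74638367]
 [320.48973846 230.05081558]
 [449.58204651 256.11752319]
 [432.8839035  338.81309509]]
[[ 0.43158959  0.05514053  0.11      ]
 [ 0.6179193   0.02206017  0.11      ]
 [ 0.56340776 -0.26805385  0.11      ]
 [ 0.38052227 -0.22884198  0.11      ]] [ 0.49835973 -0.10492378  0.11      ]
[0.18924342 0.29519087 0.1870419  0.28853759]
```

View pics/a.png

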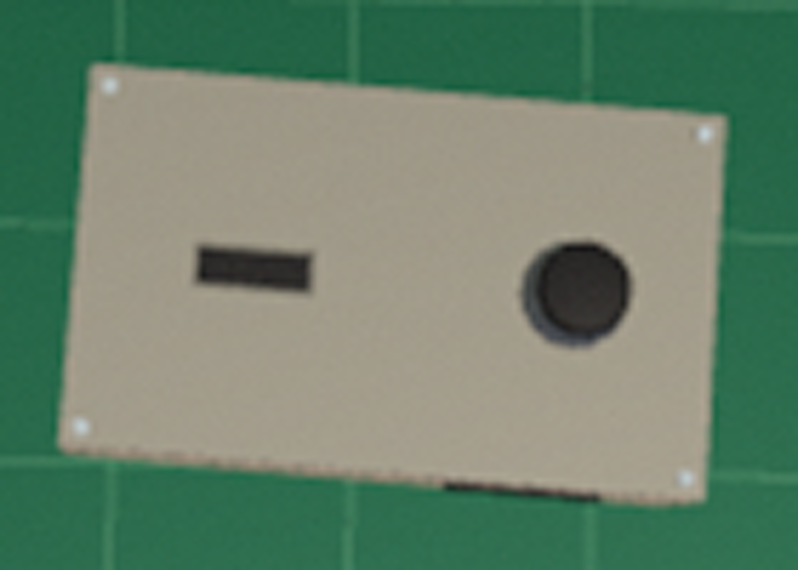

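View pics/b.png

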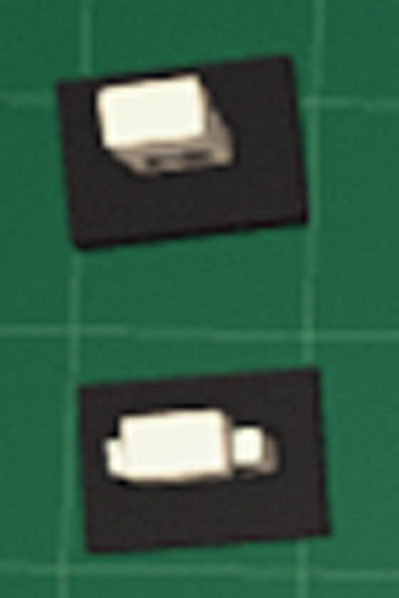

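View pics/c.png

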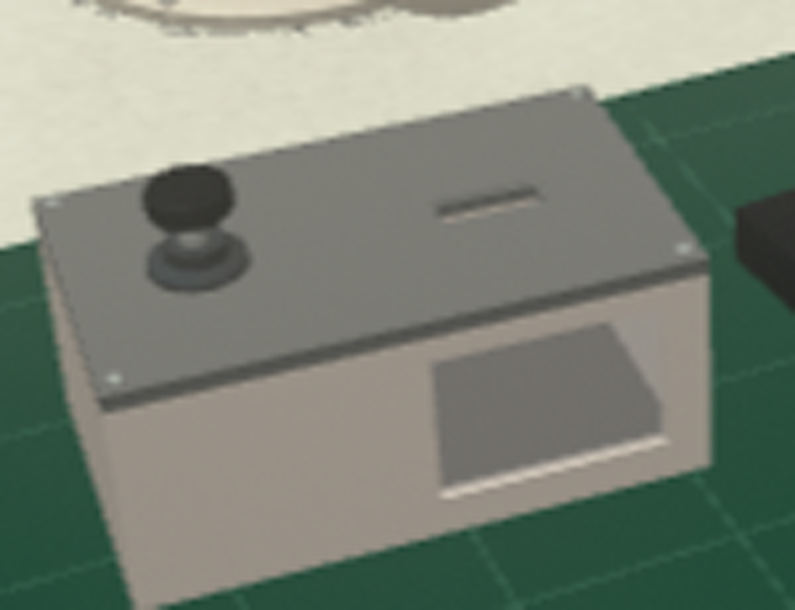

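View pics/d.png

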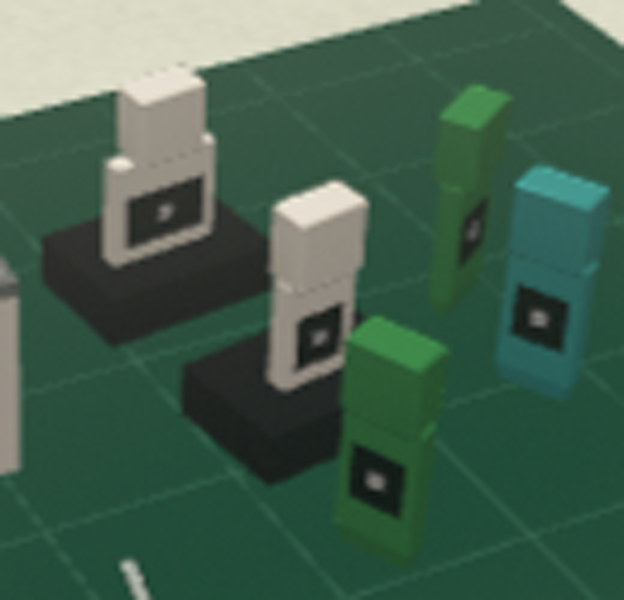

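```bash
cat > fit.py <<'E'
from h import *
from scipy.optimize import least_squares
def orig(b,f,pts): return (np.array(pts)+.5)/f-.5+np.array(b)
def fit(obs,x0):
    # obs: list (cam, local pts, pix)
    def P(q,L): 
        c,s=np.cos(q[2]),np.sin(q[2]); L=np.array(L,float)
        return np.c_[q[0]+c*L[:,0]-s*L[:,1],q[1]+s*L[:,0]+c*L[:,1],L[:,2]]
    f=lambda q:np.concatenate([(proj(n,P(q,L))-uv).ravel() for n,L,uv in obs])
    r=least_squares(f,x0); return r.x,r.fun.reshape(-1,2)
E
python3 - <<'E'
from fit import *
h=.11
C=[[.075,.125,h],[.075,-.125,h],[-.075,.125,h],[-.075,-.125,h]]
t=("top",C+[[0,.055,h],[0,-.07,.148]],orig((310,235),5.7,[(92,64),(727,117),(61,446),(706,498),(254,268),(582,289)]))
s=("scene",C,orig((180,190),5.3,[(708,262),(102,400),(588,87),(35,201)]))
for o in([t],[s],[t,s]):
    q,f=fit(o,[.5,-.11,-.05]);print(q.round(4),f.round(1).tolist())
# sticks: head top at z=.125
b=(235,215)
T=lambda L:orig(b,5.7,L)
H=[[.012,.02,.125],[.012,-.02,.125],[-.012,.02,.125],[-.012,-.02,.125]]
S=[[.035,.05,.03],[.035,-.05,.03],[-.035,.05,.03],[-.035,-.05,.03]]
tn=("top",H,T([(98,90),(198,76),(107,150),(208,132)]))
ts=("top",S,T([(55,83),(289,57),(75,245),(307,220)]))
tw=("top",H,T([(119,416),(220,409),(124,476),(229,468)]))
tws=("top",S,T([(79,385),(318,370),(87,550),(329,533)]))
sn=("scene",[H[0],H[1],H[2],H[3]],orig((310,180),4.8,[(366,202),(276,225),(335,181),(272,209)]))
sw=("scene",H,orig((310,180),4.8,[(205,82),(120,103),(177,67),(120,87)]))
for nm,o in(("n top",[tn]),("n scene",[sn]),("n both",[tn,sn]),("nstand top",[ts]),("w top",[tw]),("w scene",[sw]),("wstand",[tws])):
    q,f=fit(o,[.6,.15,.05]);print(nm,q.round(4),f.round(1).tolist())
E
```

```text
[ 0.4989 -0.1103 -0.0646] [[-0.1, 0.1], [-0.2, -0.2], [-0.3, -0.0], [-0.1, 0.5], [-0.0, 0.0], [0.8, -0.4]]
[ 0.5017 -0.1096 -0.0684] [[0.4, -0.3], [-0.3, 0.0], [0.2, 0.1], [-0.3, 0.0]]
[ 0.4995 -0.1099 -0.0659] [[-0.2, -0.2], [-0.4, -0.4], [-0.5, -0.4], [-0.4, 0.3], [-0.2, -0.3], [0.6, -0.6], [-0.1, -0.9], [-0.5, -0.5], [-0.4, -0.4], [-0.7, -0.4]]
n top [0.6037 0.1539 0.1823] [[0.0, 0.1], [0.1, -0.3], [-0.0, -0.0], [-0.1, 0.2]]
n scene [ 0.6055  0.1509 -0.0439] [[-0.6, 1.2], [2.2, 0.3], [0.5, 0.3], [-2.1, -1.8]]
n both [0.6038 0.1529 0.0969] [[0.9, -0.8], [1.1, 0.3], [-0.1, -0.8], [-0.0, 1.0], [-0.4, -0.2], [3.9, 0.1], [-0.4, -0.7], [-1.7, -1.5]]
nstand top [0.6029 0.1538 0.135 ] [[0.2, 0.1], [0.3, -0.2], [-0.7, 0.3], [0.2, -0.2]]
w top [0.4744 0.1412 0.1073] [[0.1, -0.0], [0.4, -0.4], [-0.1, 0.3], [-0.4, 0.1]]
w scene [ 0.4751  0.1382 -0.0536] [[-0.6, 1.2], [1.9, 0.1], [0.9, -0.2], [-2.2, -1.2]]
wstand [0.4738 0.14   0.0877] [[0.0, -0.3], [0.1, -0.6], [-0.0, 0.4], [-0.1, 0.5]]
```

Candidates for the narrow stick are the far white one (top 263,237; scene 377,240), the near white one (top 267,294; scene 343,215), and the green and turquoise ones (top 275,192; 213,221; 208,258). In the crop the near white stick has shoulders wider than its head, so it is the wide one. The far white stick's blade is no wider than its head, so I'll use that one.

The plunger comes first. I'll move over it with the fingers shut.

Emit:
send_rows([
  [0,0,0,0,4.4,-2.9,1],
  [0,0,0,0,4.4,-2.9,1],
  [0,0,0,0,4.4,-2.9,1],
  [0,0,0,0,4.4,-2.9,1],
  [0,0,0,0,4.4,-2.9,1],
], newtons=40)

```text
time: 0.72
ee_pos: [0.3104, -0.3693, 0.2481]
eef_rot: [3.111, 1.571, 1.762]
wrist_force: [0.7, -2.1, 0.1]
finger_gap: -0.001
```

Emit:
send_rows([
  [0,0,0,0,4.4,-2.9,1],
  [0,0,0,0,4.4,-2.9,1],
  [0,0,0,0,4.4,-2.9,1],
  [0,0,0,0,4.4,-2.9,1],
  [0,0,0,0,4.4,-2.9,1],
])

```text
time: 1.35
ee_pos: [0.493, -0.1792, 0.2482]
eef_rot: [-2.406, 1.571, 2.53]
wrist_force: [0.8, -1.3, 0.6]
finger_gap: -0.0
```

Emit:
send_rows([
  [-0.183,0,0,0,0,0,1],
  [-0.183,0,0,0,0,0,1],
  [-0.183,0,0,0,0,0,1],
  [-0.183,0,0,0,0,0,1],
])

```text
time: 1.85
ee_pos: [0.492, -0.1806, 0.248]
eef_rot: [-3.117, 1.57, 2.556]
wrist_force: [0.4, 0.2, 0.6]
finger_gap: 0.002
```

Emit:
send_rows([
  [-0.183,0,0,0,0,0,1],
  [-0.183,0,0,0,0,0,1],
  [-0.183,0,0,0,0,0,1],
  [0,0,0,0,0,0,1],
  [0,0,0,0,0,0,1],
])

```text
time: 2.48
ee_pos: [0.492, -0.1807, 0.2482]
eef_rot: [2.458, 1.571, 2.387]
wrist_force: [-0.1, -0.3, 0.4]
finger_gap: 0.001
```

```bash
cat >> h.py <<'E'
def go(P,yaw=None):
    """remaining shift in tool axes (cm) to world point P, and turn"""
    s=telemetry.sense(); M=R.from_euler('xyz',s['eef_rot']).as_matrix()
    zy=np.arctan2(M[1,2],M[0,2])
    print('t',round(s['time'],2),'tcp',s['ee_pos'].round(4),'zyaw',round(zy,4),'tilt axis x',M[:,0].round(3),'F',s['wrist_force'].round(1),'gap',round(s['finger_gap'],3),'q',s['joint_positions'].round(2))
    if P is not None: print('shift cm',((np.array(P)-s['ee_pos'])@M*100).round(2))
    if yaw is not None: print('turn rotvec',R.from_matrix(M.T@np.c_[[0,0,-1],[-np.sin(yaw),np.cos(yaw),0],[np.cos(yaw),np.sin(yaw),0]]).as_rotvec().round(4))
E
python3 - <<'E'
from h import *
go([.4955,-.1798,.18],-.065)
cv2.imwrite("pics/scene1.png",vision.snapshot("scene")[:,:,::-1])
E
```

```text
t 2.48 tcp [ 0.492  -0.1807  0.2482] zyaw -0.0714 tilt axis x [-0.  0. -1.] F [-0.1 -0.3  0.4] gap 0.001 q [-0.5   0.04  1.55  0.    1.54 -0.43]
shift cm [6.82 0.11 0.34]
turn rotvec [-0.0064 -0.0002 -0.0002]
```

View pics/scene1.png

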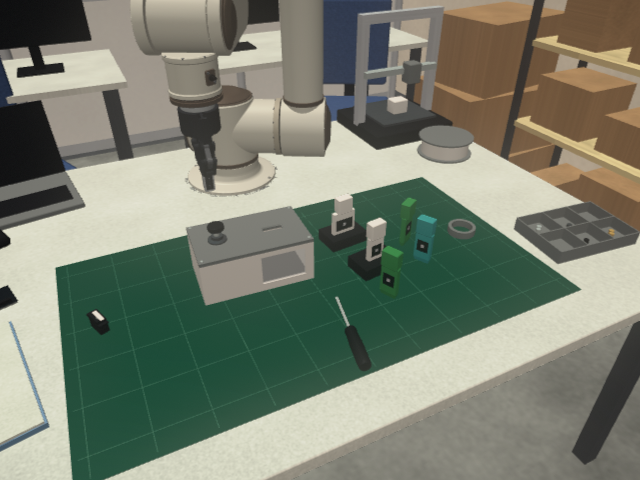

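Run:
```python
from h import *
print(proj("scene",[[.492,-.1807,.2482],[.492,-.1807,.231],[.4955,-.18,.148]]))
cv2.imwrite("pics/top1.png",vision.snapshot("top")[:,:,::-1])
print(proj("top",[[.492,-.1807,.2482],[.492,-.1807,.231],[.4955,-.18,.148]]))
```

```text
[[208.09888283 182.41277843]
 [209.16747776 189.89825175]
 [214.83315489 224.83060838]]
[[419.09508849 282.10943706]
 [417.92675606 282.82893361]
 [412.39199568 284.40244965]]
```

View pics/top1.png

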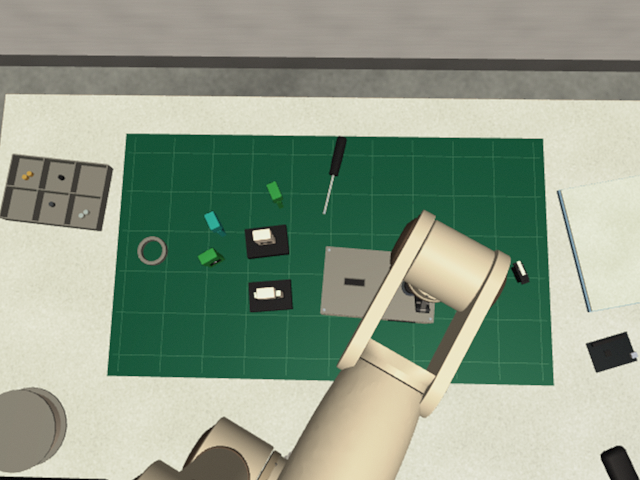

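The fingertip sits at (208,189) in the scene view, which matches its projection. Next I go down over the plunger.

Emit:
send_rows([
  [0,0,0,3.5,0.1,0.35,1],
  [0,0,0,3.4,0,0,1],
  [0,0,0,0.8,0,0,1],
  [0,0,0,0,0,0,1],
])

```text
time: 3.08
ee_pos: [0.4957, -0.18, 0.1718]
eef_rot: [1.496, 1.571, 1.429]
wrist_force: [0.5, 0.1, 0.1]
finger_gap: -0.004
```

Emit:
send_rows([
  [0,0,0,0.5,0,0,1],
  [0,0,0,0.4,0,0,1],
  [0,0,0,0.3,0,0,1],
])

```text
time: 3.45
ee_pos: [0.496, -0.1801, 0.1598]
eef_rot: [-0.398, 1.569, -0.465]
wrist_force: [0.6, -0.8, 5.5]
finger_gap: 0.002
```

Emit:
send_rows([
  [0,0,0,0.5,0,0,1],
  [0,0,0,0.2,0,0,1],
  [0,0,0,0,0,0,1],
])

```text
time: 3.82
ee_pos: [0.4961, -0.1802, 0.1531]
eef_rot: [-0.375, 1.569, -0.442]
wrist_force: [0.6, -1.0, 9.1]
finger_gap: 0.003
```

Emit:
send_rows([
  [0,0,0,0.1,0,0,1],
  [0,0,0,0,0,0,1],
  [0,0,0,0,0,0,1],
])

```text
time: 4.2
ee_pos: [0.4962, -0.1802, 0.1529]
eef_rot: [-0.395, 1.568, -0.462]
wrist_force: [-2.7, 2.2, 18.5]
finger_gap: -0.001
```

The wrist force rose from 9 N to 18 N with almost no travel, so the plunger is at its stop. I'll retreat upward and go to the stick.

Emit:
send_rows([
  [0,0,0,-4.0,0,0,1],
  [0,0,0,-5.5,0,0,1],
  [0,0,0,0,5.6,1.4,-0.2],
  [0,0,0,0,5.6,1.4,-0.2],
  [0,0,0,0,5.6,1.4,-0.2],
])

```text
time: 4.82
ee_pos: [0.549, -0.0135, 0.2465]
eef_rot: [0.091, 1.57, 0.024]
wrist_force: [1.4, 0.3, 0.8]
finger_gap: 0.597
```

Emit:
send_rows([
  [0,0,0,0,5.6,1.4,-0.2],
  [0,0,0,0,5.6,1.4,-0.2],
  [0,0,0,0,5.6,1.4,-0.2],
  [-0.11,0,0,0,0,0,-0.2],
  [-0.11,0,0,0,0,0,-0.2],
])

```text
time: 5.45
ee_pos: [0.6019, 0.1506, 0.2459]
eef_rot: [3.056, 1.57, -3.07]
wrist_force: [-0.4, -0.2, -0.5]
finger_gap: 0.601
```

Run:
```python
from h import *
go([.604,.153,.15],.15)
print(ray("top",[[275,190]],.12))
for n,b,f in (("scene",(150,100,450,300),2.6),("top",(180,150,450,340),2.9)):
    im=vision.snapshot(n)[:,:,::-1]; cv2.imwrite(f"pics/{n}2f.png",im)
    cv2.imwrite(f"pics/{n}2.png",cv2.resize(im[b[1]:b[3],b[0]:b[2]],None,fx=f,fy=f,interpolation=cv2.INTER_CUBIC))
```

```text
t 5.45 tcp [0.6019 0.1506 0.2459] zyaw 0.158 tilt axis x [-0.001 -0.    -1.   ] F [-0.4 -0.2 -0.5] gap 0.601 q [ 0.12  0.25  1.33  0.    1.57 -0.04]
shift cm [9.59 0.21 0.25]
turn rotvec [ 0.008  -0.0007 -0.0001]
[[0.70708842 0.12732806 0.12      ]]
```

View pics/scene2.png

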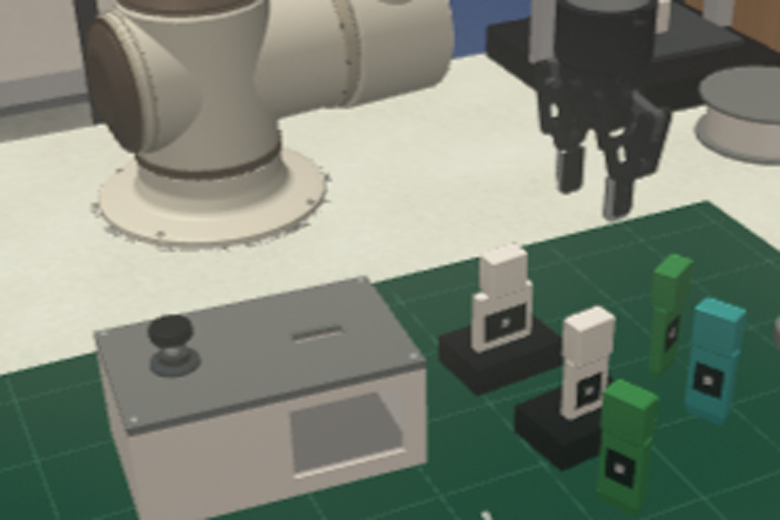

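View pics/top2.png

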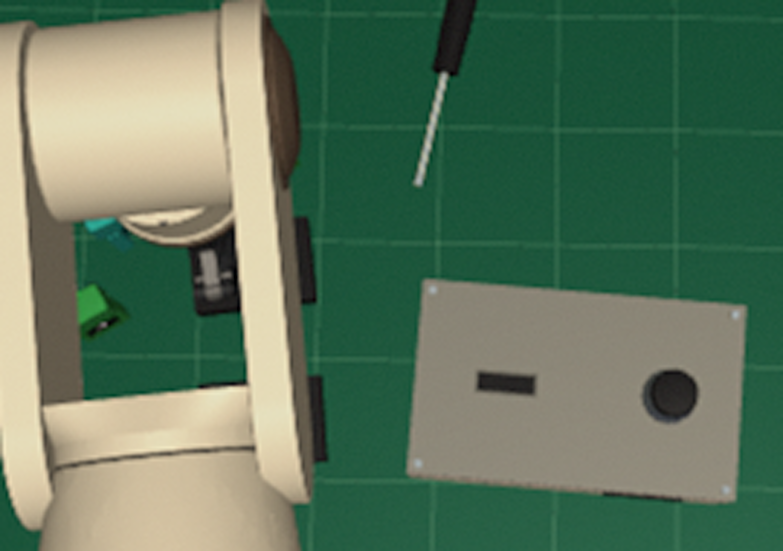

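Emit:
send_rows([
  [0.008,0,0,4.5,0.2,0.25,-0.2],
  [0,0,0,4.5,0,0,-0.2],
  [0,0,0,0.6,0,0,-0.2],
  [0,0,0,0,0,0,-0.2],
])

```text
time: 6.05
ee_pos: [0.6045, 0.152, 0.1516]
eef_rot: [0.115, 1.57, 0.259]
wrist_force: [-0.1, -0.7, 0.1]
finger_gap: 0.603
```

Run:
```python
from h import *
go([.604,.153,.104],.15)
im=vision.snapshot("scene")[:,:,::-1]
b=(310,120,440,300);cv2.imwrite("pics/s3.png",cv2.resize(im[b[1]:b[3],b[0]:b[2]],None,fx=3.3,fy=3.3,interpolation=cv2.INTER_CUBIC))
```

```text
t 6.05 tcp [0.6045 0.152  0.1516] zyaw 0.1436 tilt axis x [ 0.001  0.    -1.   ] F [-0.1 -0.7  0.1] gap 0.603 q [ 0.12  0.3   1.46  0.    1.39 -0.02]
shift cm [ 4.76  0.11 -0.04]
turn rotvec [-0.0064  0.0009 -0.0001]
```

View pics/s3.png

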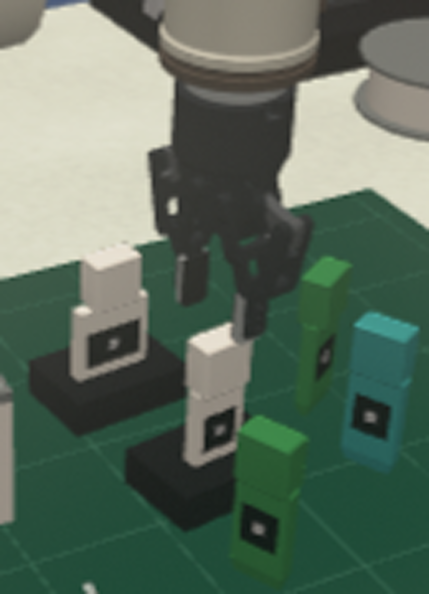

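The fingers straddle the head, with its top at about (217,338) in the crop. Descending, then gripping.

Emit:
send_rows([
  [-0.006,0,0,2.5,0.1,0,-0.2],
  [0,0,0,2.2,0,0,-0.2],
  [0,0,0,0,0,0,-0.2],
])

```text
time: 6.48
ee_pos: [0.604, 0.153, 0.1038]
eef_rot: [2.542, 1.571, 2.693]
wrist_force: [-0.3, -0.1, 0.2]
finger_gap: 0.599
```

Emit:
send_rows([
  [0,0,0,0,0,0,1],
  [0,0,0,0,0,0,1],
  [0,0,0,0,0,0,1],
  [0,0,0,0,0,0,1],
], newtons=40)

```text
time: 6.98
ee_pos: [0.6048, 0.1531, 0.1053]
eef_rot: [-0.0, 1.568, 0.151]
wrist_force: [0.4, -0.6, 6.3]
finger_gap: 0.278
```

Run:
```python
from h import *
go([.604,.153,.104],.15)
im=vision.snapshot("scene")[:,:,::-1]
b=(310,120,440,300);cv2.imwrite("pics/s4.png",cv2.resize(im[b[1]:b[3],b[0]:b[2]],None,fx=3.3,fy=3.3,interpolation=cv2.INTER_CUBIC))
```

```text
t 6.97 tcp [0.6048 0.1531 0.1053] zyaw 0.1509 tilt axis x [ 0.003  0.    -1.   ] F [ 0.4 -0.6  6.3] gap 0.278 q [ 0.12  0.33  1.51  0.    1.3  -0.03]
shift cm [ 0.13 -0.   -0.08]
turn rotvec [ 0.0009  0.0028 -0.    ]
```

View pics/s4.png

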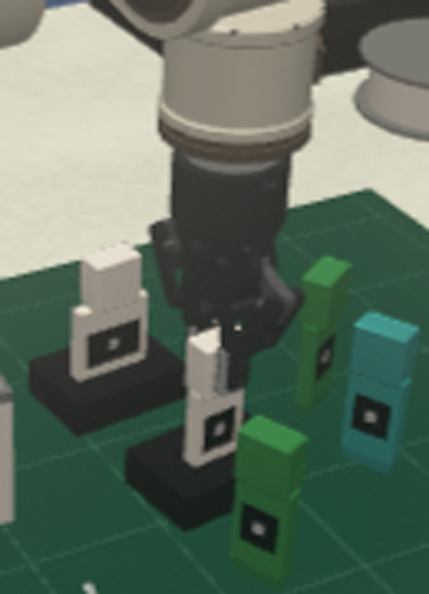

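Emit:
send_rows([
  [0,0,0,-1.5,0,0,1],
  [0,0,0,-2,0,0,1],
  [0,0,0,-3,0,0,1],
  [0,0,0,-4,0,0,1],
  [0,0,0,-4.0,0,0,1],
])

```text
time: 7.65
ee_pos: [0.6038, 0.153, 0.2512]
eef_rot: [0.105, 1.57, 0.256]
wrist_force: [1.0, -0.5, -1.0]
finger_gap: 0.273
```

Run:
```python
from h import *
go([.5036,-.0551,.25],-.065)
im=vision.snapshot("scene")[:,:,::-1]
b=(310,60,440,260);cv2.imwrite("pics/s5.png",cv2.resize(im[b[1]:b[3],b[0]:b[2]],None,fx=3,fy=3,interpolation=cv2.INTER_CUBIC))
```

```text
t 7.65 tcp [0.6038 0.153  0.2512] zyaw 0.151 tilt axis x [ 0.001  0.    -1.   ] F [ 1.  -0.5 -1. ] gap 0.273 q [ 0.12  0.25  1.31  0.    1.58 -0.03]
shift cm [  0.1  -19.07 -13.03]
turn rotvec [ 2.16e-01  1.10e-03 -2.00e-04]
```

View pics/s5.png

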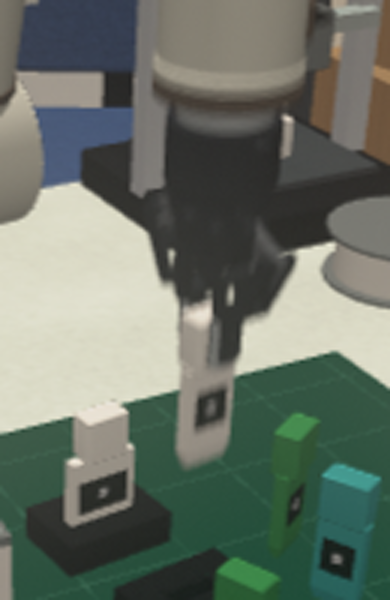

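The stick is out of its stand and held (blade tip near crop 205,460). Moving it over the slot.

Emit:
send_rows([
  [0,0,0,0,-2.0,-1.4,1],
  [0,0,0,0,-3.8,-2.6,1],
  [0,0,0,0,-3.8,-2.6,1],
  [0,0,0,0,-3.8,-2.6,1],
  [0,0,0,0,-3.7,-2.5,1],
])

```text
time: 8.32
ee_pos: [0.5132, -0.0348, 0.2497]
eef_rot: [-0.36, 1.569, -0.209]
wrist_force: [1.0, 0.3, -0.4]
finger_gap: 0.274
```

Emit:
send_rows([
  [0,0,0,0,-2.0,-1.3,1],
  [0.108,0,0,0,0,0,1],
  [0.108,0,0,0,0,0,1],
  [0,0,0,0,0,0,1],
  [0,0,0,0,0,0,1],
])

```text
time: 8.95
ee_pos: [0.5042, -0.0553, 0.2489]
eef_rot: [-0.055, 1.57, -0.117]
wrist_force: [0.2, 0.2, -0.1]
finger_gap: 0.275
```

Run:
```python
from h import *
go([.5036,-.0551,.25],-.065)
for n,b,f in (("scene",(160,110,330,310),3),("top",(300,150,460,340),3)):
    im=vision.snapshot(n)[:,:,::-1]; cv2.imwrite(f"pics/{n}6f.png",im)
    cv2.imwrite(f"pics/{n}6.png",cv2.resize(im[b[1]:b[3],b[0]:b[2]],None,fx=f,fy=f,interpolation=cv2.INTER_CUBIC))
```

```text
t 8.95 tcp [ 0.5042 -0.0553  0.2489] zyaw -0.0623 tilt axis x [ 0.001 -0.    -1.   ] F [ 0.2  0.2 -0.1] gap 0.275 q [-0.26  0.01  1.59  0.    1.54 -0.2 ]
shift cm [-0.11  0.01 -0.06]
turn rotvec [0.0027 0.0006 0.    ]
```

View pics/scene6.png

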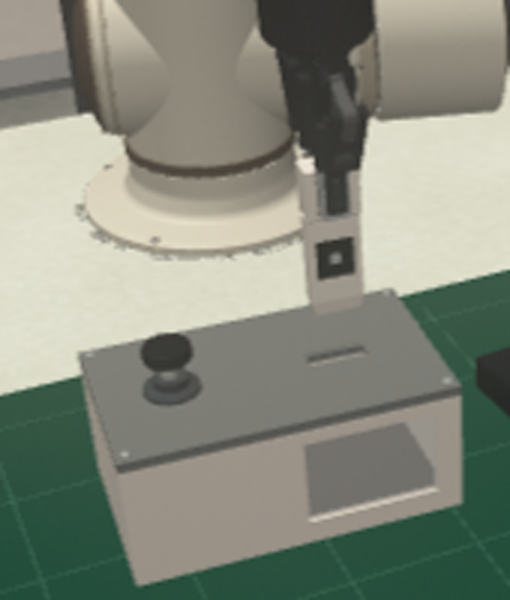

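View pics/top6.png

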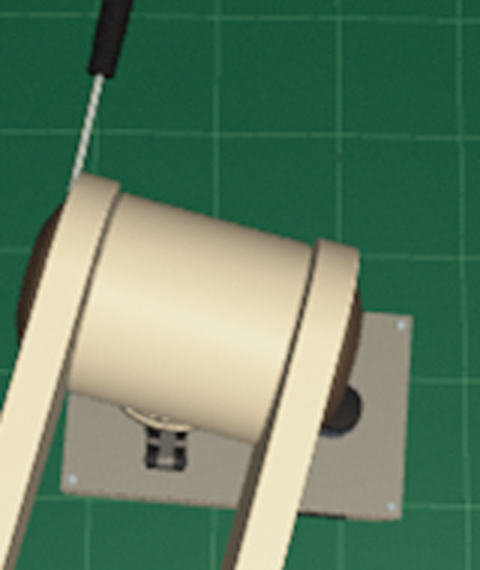

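Run:
```python
from h import *
im=cv2.imread("pics/scene6f.png"); b=(250,150,300,250)
cv2.imwrite("pics/s6z.png",cv2.resize(im[b[1]:b[3],b[0]:b[2]],None,fx=6,fy=6,interpolation=cv2.INTER_CUBIC))
```

```text
(no output)
```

View pics/s6z.png

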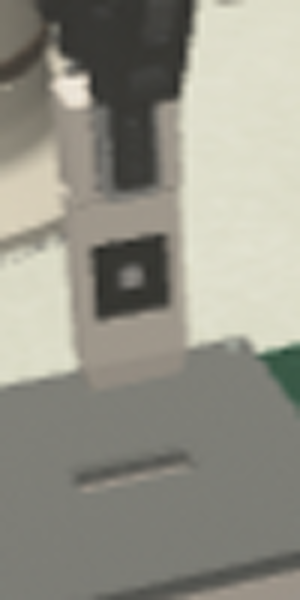

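Run:
```python
from h import *
from scipy.optimize import least_squares
o=lambda p:(np.array(p)+.5)/6-.5+np.array([250,150])
L=np.array([[-.006,-.02,.02],[-.006,-.02,.07],[.006,.02,.02],[.006,.02,.07],[.006,-.02,.012],[.006,.02,.012],[.003,-.017,0],[.003,.017,0],[.006,-.02,.08],[.006,.02,.08]])
pix=o([(0,0)]*4+[(82,360),(186,345),(95,388),(182,369),(75,206),(183,191)])
yaw=-.062
def P(x,y,zb,rx,ry):
    M=R.from_euler('xyz',[rx,ry,yaw]).as_matrix(); return L@M.T+[x,y,zb]
for x in(.5042,.507):
    f=lambda q:(proj("scene",P(x,q[0],q[1],q[2],0))-pix)[4:].ravel()
    r=least_squares(f,[-.055,.15,0]);print(x,r.x.round(4),r.fun.reshape(-1,2).round(1).tolist())
# slot in scene by tester fit
for t in([.5017,-.1096,-.0684],[.4989,-.1103,-.0646]): print('slot',t[0]-.055*np.sin(t[2]),t[1]+.055*np.cos(t[2]))
u=proj("scene",[[.5017+.0038,-.1096+.0549,.11]]);print((u-[250,150]+.5)*6-.5)
```

```text
0.5042 [-0.053   0.1493 -0.0095] [[0.5, 1.3], [0.6, 0.3], [-0.5, 0.4], [-0.3, 0.6], [-0.2, -0.9], [-0.0, -1.7]]
0.507 [-0.054   0.151  -0.0092] [[0.4, 1.4], [0.6, 0.4], [-0.5, 0.5], [-0.2, 0.7], [-0.2, -0.9], [-0.0, -1.7]]
slot 0.5054590672290213 -0.054728610245705474
slot 0.5024505293093391 -0.05541472199557039
[[136.82251752 469.93820703]]
```

Emit:
send_rows([
  [0,0,0,1.5,-0.1,0,1],
  [0,0,0,1.3,0,0,1],
  [0,0,0,0.6,0,0,1],
  [0,0,0,0,0,0,1],
])

```text
time: 9.55
ee_pos: [0.5039, -0.0563, 0.2137]
eef_rot: [2.827, 1.57, 2.762]
wrist_force: [0.6, -0.9, -0.3]
finger_gap: 0.277
```

Run:
```python
from h import *
go(None)
im=vision.snapshot("scene")[:,:,::-1]; cv2.imwrite("pics/scene7f.png",im); b=(240,150,310,250)
cv2.imwrite("pics/s7z.png",cv2.resize(im[b[1]:b[3],b[0]:b[2]],None,fx=6,fy=6,interpolation=cv2.INTER_CUBIC))
```

```text
t 9.55 tcp [ 0.5039 -0.0563  0.2137] zyaw -0.0649 tilt axis x [-0.001  0.    -1.   ] F [ 0.6 -0.9 -0.3] gap 0.277 q [-0.26  0.02  1.64  0.    1.47 -0.2 ]
```

View pics/s7z.png

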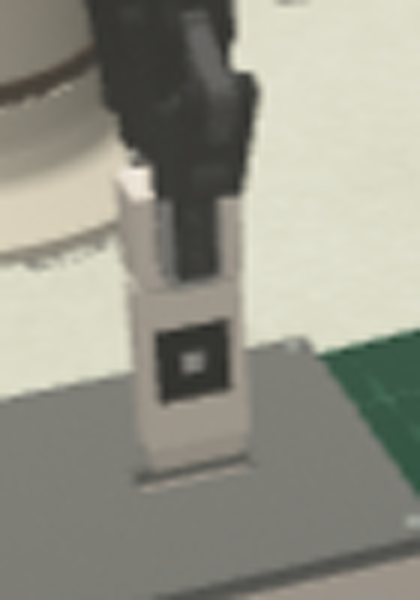

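Run:
```python
from h import *
o=lambda p:(np.array(p)+.5)/6-.5+np.array([240,150])
inv=lambda u:((u-np.array([240,150])+.5)*6-.5).round(0).tolist()
T=np.array([.5017,-.1096]);yw=-.0684
M=R.from_euler('z',yw).as_matrix()
S=np.array([[.009,.024,0],[.009,-.024,0],[-.009,.024,0],[-.009,-.024,0]])+[0,.055,.11]
print('mouth',inv(proj("scene",S@M.T+[*T,0])))
L=np.array([[.006,-.02,.012],[.006,.02,.012],[.003,-.017,0],[.003,.017,0],[.006,-.02,.08],[.006,.02,.08],[.006,0,.045]])
for y in(-.0547,-.0537):
  M=R.from_euler('z',-.065).as_matrix()
  print(y,inv(proj("scene",L@M.T+[.5055,y,.1145])))
im=cv2.imread("pics/scene7f.png"); b=(255,212,290,238)
cv2.imwrite("pics/s7y.png",cv2.resize(im[b[1]:b[3],b[0]:b[2]],None,fx=20,fy=20,interpolation=cv2.INTER_CUBIC))
```

```text
mouth [[265.0, 469.0], [142.0, 496.0], [250.0, 445.0], [128.0, 471.0]]
-0.0547 [[147.0, 452.0], [251.0, 430.0], [155.0, 473.0], [242.0, 454.0], [135.0, 291.0], [242.0, 270.0], [194.0, 364.0]]
-0.0537 [[150.0, 451.0], [253.0, 429.0], [157.0, 473.0], [244.0, 454.0], [138.0, 290.0], [245.0, 269.0], [197.0, 364.0]]
```

View pics/s7y.png

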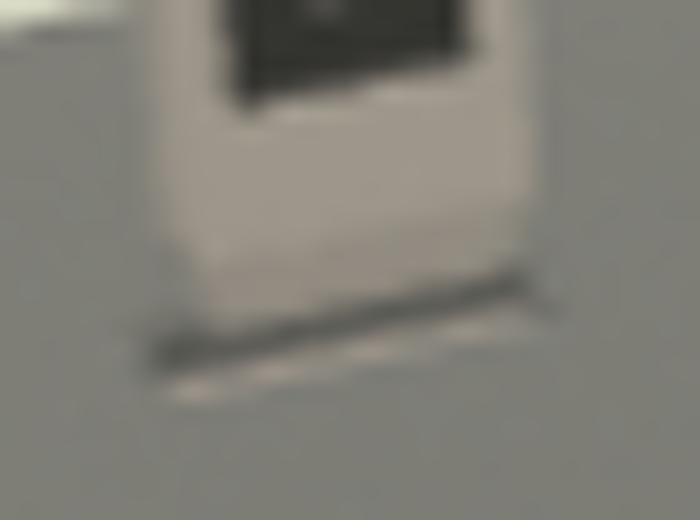

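The tip sits inside the slot mouth in the image, and the fit agrees to about 1 mm. Lowering slowly while watching the force.

Emit:
send_rows([
  [0,0,0,0.4,0,0,1],
  [0,0,0,0.4,0,0,1],
  [0,0,0,0,0,0,1],
])

```text
time: 9.98
ee_pos: [0.504, -0.0563, 0.206]
eef_rot: [2.754, 1.57, 2.689]
wrist_force: [0.9, 0.3, 0.2]
finger_gap: 0.277
```

Emit:
send_rows([
  [0,0,0,0.3,0,0,1],
  [0,0,0,0.3,0,0,1],
  [0,0,0,0,0,0,1],
])

```text
time: 10.35
ee_pos: [0.504, -0.0563, 0.2]
eef_rot: [2.705, 1.57, 2.64]
wrist_force: [-0.1, -0.2, 0.1]
finger_gap: 0.277
```

Emit:
send_rows([
  [0,0,0,0.3,0,0,1],
  [0,0,0,0.3,0,0,1],
  [0,0,0,0,0,0,1],
])

```text
time: 10.72
ee_pos: [0.504, -0.0563, 0.194]
eef_rot: [2.743, 1.57, 2.678]
wrist_force: [-0.2, -0.2, -0.8]
finger_gap: 0.273
```

Emit:
send_rows([
  [0,0,0,0.3,0,0,1],
  [0,0,0,0.3,0,0,1],
  [0,0,0,0,0,0,1],
])

```text
time: 11.1
ee_pos: [0.504, -0.0563, 0.188]
eef_rot: [2.739, 1.57, 2.674]
wrist_force: [0.4, -0.1, -0.2]
finger_gap: 0.278
```

Emit:
send_rows([
  [0,0,0,0.4,0,0,1],
  [0,0,0,0.4,0,0,1],
  [0,0,0,0,0,0,1],
])

```text
time: 11.48
ee_pos: [0.5039, -0.0563, 0.1799]
eef_rot: [2.776, 1.57, 2.711]
wrist_force: [0.5, 0.3, -1.1]
finger_gap: 0.273
```

Emit:
send_rows([
  [0,0,0,0.4,0,0,1],
  [0,0,0,0.5,0,0,1],
  [0,0,0,0,0,0,1],
  [0,0,0,0,0,0,1],
])

```text
time: 11.98
ee_pos: [0.5041, -0.0564, 0.1714]
eef_rot: [1.587, 1.571, 1.522]
wrist_force: [-0.1, -0.1, -0.8]
finger_gap: 0.277
```

Run:
```python
from h import *
go(None)
for n,b,f in (("scene",(170,120,330,310),3.1),):
    im=vision.snapshot(n)[:,:,::-1]; cv2.imwrite(f"pics/{n}8f.png",im)
    cv2.imwrite(f"pics/{n}8.png",cv2.resize(im[b[1]:b[3],b[0]:b[2]],None,fx=f,fy=f,interpolation=cv2.INTER_CUBIC))
im=vision.snapshot("top")[:,:,::-1]; cv2.imwrite("pics/top8f.png",im)
go(None)
```

```text
t 11.97 tcp [ 0.5041 -0.0564  0.1714] zyaw -0.065 tilt axis x [ 0.  0. -1.] F [-0.1 -0.1 -0.8] gap 0.277 q [-0.26  0.05  1.71  0.    1.39 -0.2 ]
t 12.07 tcp [ 0.5042 -0.0564  0.1715] zyaw -0.065 tilt axis x [ 0.  0. -1.] F [-0. -0. -1.] gap 0.279 q [-0.26  0.05  1.71  0.    1.39 -0.2 ]
```

View pics/scene8.png

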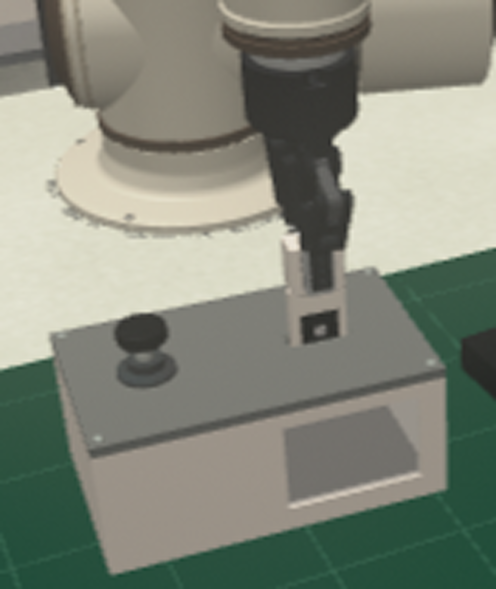

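View pics/top8f.png

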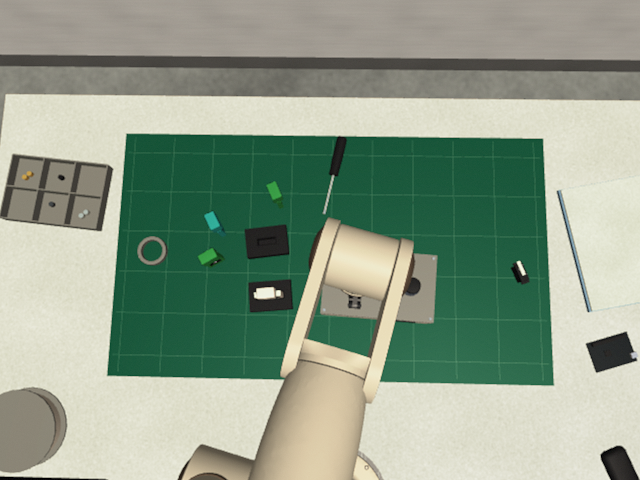

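The blade is through the slot near (315,343) in the crop, with about half of it showing above the plate. The plunger is up at (141,332), and the pocket the stick came from is empty. Forces are near zero, so I'm handing in.

Run:
```python
from h import *
bot.hand_in(); go(None)
```

```text
the job is handed in; nothing more can be done
the job is handed in; nothing more can be done
```

I pressed the plunger to its stop, put the narrow stick about halfway into the slot, and handed the job in at about 12 s. No verdict is reported.

- **Plunger:** the wrist force rose from 9 N to 18 N with almost no further travel, so it was on its stop. Later pictures show it back up.
- **Stick:** I gripped the narrow white stick by its head and lowered it through the slot without any noticeable contact. The gripper opening read about 23.5 mm, against a 24 mm head.
- **Final state:** the tool was at z 0.171 m, which puts roughly 38 mm of the blade below the top surface. The tool was vertical, side forces were about 0 N, and the wrist carried about 1 N, roughly the stick's own weight.
- **Other things on the mat:** the wide stick, servo, screwdriver and tape roll look unmoved in the last top view.

**Disagreements and gaps:**
- The two cameras differed by about 3 mm in x for the tester. I used a value in between, and the slot entry was free.
- My scene-camera fits of the stick heads' yaw were poor, so I set the grip yaw mainly from the top view.
- After the hand-in no further readings could be taken.

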